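# Switch the amplifier's input with the inner push-to-turn knob

### The job

Switch the desktop amplifier to its other input: the narrow upper knob is push-to-turn, so press it in gently, turn it clockwise past its lock to the notch near the long rib on the deck, and let it spring fully up into that notch, feeling for the notch and never forcing the lock. Leave the wide volume ring around it exactly as it is set and do not disturb the other things on the unit.

Things in the scene. Friction and masses are not known exactly. Their poses are not given: they have to be found in the camera images.
- amp: Desktop amplifier, aluminium box 200 x 240 mm, 60 mm high with its feet, heavy, does not move. Origin at the centre of its underside; x to its back (the front faces -x), z up. The axis of the concentric control is vertical, 35 mm in front of the origin (x = -0.035, y = 0). Two small studs on the deck, to the right of the front rib, mark the inner knob's parked sector.
- rib (a point): Raised rib on the deck (18 x 3 mm, 2 mm high), this point at its middle, 42 mm straight in front of the control's axis. In the input notch the inner knob's pointer points along it within about 0.3 rad.
- select_knob: The inner, narrow, upper knob: aluminium cylinder 26 mm across, fine flutes, standing 30 mm clear of the volume ring's top face (76 mm above the unit); a raised pointer ridge runs from the centre of its top to the rim. Origin on the axis, level with the ring's top face when the knob is out; moves down and turns with the knob. A grip of 25 to 45 N holds it.
- knob_top (a point): Centre of the inner knob's top face, 30 mm above select_knob's origin. Inside, a tooth 28 mm from the axis works against stops: more than 25 N between them (about 0.7 Nm of twist, or that much upward pull) is forcing the lock.
- turn (a joint): Angle of the inner knob, rad, clockwise from above; hard ends 0 and 1.65; starts parked, 0.05 to 0.35. Friction 0.02 Nm, to 0.1 rubbing on a stop. Out, the lock blocks it at about 0.5; 3 mm in it turns freely. The notch, 0.1 wide, is centred anywhere from 1.0 to 1.4, unseen, differing by unit: only there does it rise when let go; before and after it stays held 3 mm in.
- push (a joint): How far the inner knob is pushed in, m: 0 is fully out. Spring 4 N at 0 and 2.5 N more per mm; the lock is free from 3 mm (11.5 N). Over 5.7 mm (18 N) counts as pressed too hard; hard end at 7 mm.
- volume (a joint): Angle of the volume ring, rad, growing clockwise from above. Turns very easily (0.006 Nm), starts anywhere within 1 rad of 0.
- volume_mark (a point): Raised mark on the top face of the volume ring, 21.5 mm from the axis. The ring: aluminium, 54 mm outside, 31 mm inside diameter, top face 76 mm above the unit, around the foot of the inner knob. The mark may not travel more than 2 mm.
- battery_case: Black plastic box 35 x 65 x 18 mm lying on the amplifier's deck behind the control; origin at the centre of its underside. Bystander.
- remote: Red plastic remote 45 x 160 x 18 mm beside the amplifier; origin at the centre of its underside. Bystander.
- coaster: Round bamboo coaster 96 mm across, 9 mm thick, on the amplifier's other side; origin at the centre of its underside. Bystander.
- cup: White cup 72 mm across, 75 mm high, standing on the coaster; origin at the centre of its underside. Bystander.
- vase: Stoneware vase 110 mm across, 160 mm high; origin at the centre of its underside. Bystander.
- figurine: Chrome bird figurine 56 mm across, 118 mm high; origin at the centre of its underside. Bystander.

How it is judged:
On the way, in this order (a step that is already met when the one before it is completed fails the run):
1. the inner knob is pushed in at its parked angle, freeing the lock (value of joint push above 0.0026 m and value of joint turn below 0.7 rad), for 0.1 s.
2. pushed in, it is turned past the lock (value of joint push above 0.002 m and value of joint turn above 0.75 rad), for 0.05 s.
3. it has sprung up into the input notch (value of joint turn between 0.92 and 1.48 rad and value of joint push below 0.001 m), for 0.2 s.
At the end, for the whole second after the job is handed in: The inner knob is out (less than 1 mm in) in the input notch (between 0.92 and 1.48 rad, where the notch's walls hold it), at rest and let go, and the volume ring's mark is within 2 mm of where it was (all of step 3 and distance of volume_mark from where it was at the start of the episode below 0.002 m and velocity of joint turn between -0.05 and 0.05 rad/s); the robot touches nothing.
It fails at once if the volume ring is turned (its mark moves over 2 mm) (distance of volume_mark from where it was at the start of the episode above 0.002 m).
It fails at once if the inner knob is pressed in too hard (over 5.7 mm, about 18 N) (value of joint push above 0.0057 m).
It fails at once if the lock is forced (over 25 N between the inner knob and the amplifier's stops) (contact force between select_knob and amp above 25 N).
It fails at once if a bystander is moved more than 15 mm (distance of any of battery_case, remote, coaster, cup, vase, figurine from where it was at the start of the episode above 0.015 m).
It also fails if it takes over 54 s, if anything falls off the work surface, if the arm or the gripper's body presses on something with over 40 N, if the wrist force passes 120 N, or if a joint passes its speed limit or range.

### The arm

A 7-joint arm with a two-finger parallel gripper is mounted at the origin on the work surface. World frame = base frame: x ahead of the robot, y to its left, z up, the work surface at z = 0. Lengths are in m, angles in rad, forces in N, time in s.
With the tool pointing down it reaches from about 0.4 to 0.85 m from the base axis. Payload 4.5 kg.
Tool frame: the origin (TCP) lies between the finger pads; the fingertips stand 19 mm ahead of it and the grasp point (between the pads) is the TCP (r.tips_ahead is the distance from the TCP to the fingertips, in m); z points along the fingers, y is the line along which they close (so a half turn about z gives the same grasp; the last joint's range is limited). The gripper opens to 88 mm and grips with 3 to 60 N. Pads are 18 mm wide; open, the fingers measure 123 mm over their backs; the gripper's body (75 mm by 187 mm) begins 45 mm behind the grasp point.
Start: joints at [-1.284, 0.689, -0.195, 1.565, 0.157, 0.902, -0.215], TCP at [0.156, 0.605, 0.258] pointing down, gripper open.
Joint ranges: [-3.01, 3.01], [-0.46, 2.08], [-1.47, 1.51], [0.13, 2.56], [-1, 4.14], [0.04, 2.09], [-2.66, 2.66]. Speed limits (rad/s): [2.57, 2.57, 3.14, 3.14, 3.14, 3.14, 3.14].

### API

Orientations are given as a unit quaternion [x, y, z, w].
In Python, from plant import r, cams, models gives the robot as it stands. The module is installed in compiled form; this text tells all that it offers.
- The arm moves only by the tool jog_arm, never from a script. Its arguments are lists of equal length, an entry for each row: "turn": the turn, a rotation vector about the tool's x, y, z in rad, a list of three; "translation": the shift along the tool's x, y, z in m, a list of three; "grip": the closure, from 0 (fully open) to 1 (shut). In form: {"turn": [[ax, ay, az], ...], "translation": [[tx, ty, tz], ...], "grip": [grip, ...]}. A call has 1 to 20 rows; each row is the pose to reach, as a shift and turn from the pose commanded when the call began, along the tool's axes at that moment; what a row does not reach only later rows make up. A row lasts 1/8 s, in which the tool goes at most 62.5 mm and 10.7 degrees, less where a joint would pass 70% of its speed; a pose out of reach is approached as far as the arm can. A call with a gripper value outside its range is refused whole. The fingers move at their own pace and stop on an object; "force" is the grip in N (left out, the last holds). Time passes only in rows, so rows that repeat a pose let the fingers close. It gives the time, the measured TCP pose, the force, the opening and the grip force at its end, in the units of the state.
- r.get_state(): the state, without advancing time (a new reading comes with each control period).
- cams.snapshot(name): name is "side" or "top" or "wrist"; returns the picture (400x640x3 uint8, red, green, blue); there is no depth.
- cams.camera_params(name): a dict with "fx", "fy", "cx", "cy" (pixels), "k1" (the pictures are not rectified: a ray, as slopes to the right and down, at radius r is drawn at 1 + k1 r^2 times it, then the intrinsics apply), "eye" and "orientation" of the camera in the world. Camera axes: x right, y up, looking along -z (the intrinsics and any distortion apply to the point x, -y, -z); pixel columns grow to the right and rows downward; lengths in m; the calibration is good to about 2 mm. A picture is of the moment at which its call begins: read the wrist's pose just before it. camera_params takes no time and is no camera call; for the wrist camera it gives the pose at the moment of the call.
- r.finish_job(): hands the job in; it is judged then, once.
Trained networks look in the newest picture that a camera, given by its name, has taken for a name from the list of things; names that differ only in an ending like _2 or _b are one class to them, and where a whole thing is asked for, a point or a joint stands for the part that bears it (a point fixed in the world has none). Each returns a list of dicts, best first, with "p" (0 to 1); they miss things now and then, are a little off and sometimes report something else, mostly with a low value. They report only what shows in the picture. A call takes as long as a camera call.
- models.find_in(camera, name): "position" ([x, y, z] in m, in world coordinates, good to about 4 mm: the middle of the surface that is visible of it).
- models.masks_of(camera, name): "pixels" (400x640 bool, what is visible of it).
- models.place_of(camera, name): "position" ([x, y, z] in m, in world coordinates, good to about 4 mm: a listed point, or the origin of a listed thing).
The state is a dict: "clock": time; "q": joint angles; "qd": joint speeds; "joint_torque": joint torques, N m; "tool_pos": TCP position; "eef_rot": TCP orientation; "contact_force": force on the tool from outside, world axes, zero at the start; "moment": the same for the moment, N m; "opening": opening from 0.0 (shut) to 1.0 (fully open); "finger_force": force on a finger pad.
Only numpy, scipy, OpenCV 4.12 (cv2) and the standard library are available. Lean on these libraries where they do the work, as an engineer would, in place of code of your own. Each camera call takes 0.05 s, during which the arm holds its last target. There are 200 camera calls.

## Working session

There is one attempt and no reset: what is moved stays moved. The work goes in short steps, Python scripts to look and compute and a tool call to move; the robot and the scene stay as the last step left them, time stands still between calls to the robot, and variables do not carry over. Pictures are saved under pics/ and viewed, at most 10 in all, crops included, and the job is handed in when it is done.

Besides the shell and the picture viewer there is one more tool, called after "Call:" by a JSON object that holds its "op" and its "data". jog_arm: Moves the arm, as the interface text tells. Its arguments: {"type":"object","properties":{"turn":{"type":"array"},"translation":{"type":"array"},"grip":{"type":"array"},"force":{"type":"number"}},"required":["turn","translation","grip"]}

```bash
mkdir -p pics; python3 - <<'E'
from plant import r,cams,models
import cv2,numpy as np
s=r.get_state();print(s['clock'],s['tool_pos'],s['eef_rot'],s['contact_force'],s['opening'])
for c in ['top','side']:
    im=cams.snapshot(c);cv2.imwrite(f'pics/{c}0.png',im[:,:,::-1])
    print(c,cams.camera_params(c))
    for n in ['amp','rib','knob_top','select_knob','volume_mark','vase','figurine','cup','battery_case','remote']:
        try:print(n,[(np.round(d['position'],4).tolist(),round(d['p'],2)) for d in models.place_of(c,n)[:2]])
        except Exception as e:print(n,e)
E
```

```text
0.0 [0.15619391 0.60454036 0.25690284] [ 1.26025307e-01  9.92026580e-01 -9.39796156e-04 -5.66993052e-05] [-0.05801891  0.6219642   0.25932131] 1.0006695495034121
top {'fx': 426.3168079468466, 'fy': 426.3168079468466, 'cx': 315.7042044885081, 'cy': 201.262083661933, 'k1': -0.022020457276666922, 'eye': array([0.50079287, 0.01842917, 1.29051046]), 'orientation': array([-0.02784466,  0.02402587,  0.71537085, -0.69777645])}
amp [([0.5388, -0.0072, 0.002], 0.85), ([0.5053, -0.4798, 0.0022], 0.23)]
rib [([0.4664, 0.0144, 0.063], 0.71), ([0.5041, -0.477, 0.0021], 0.53)]
knob_top [([0.5107, -0.001, 0.1063], 0.62)]
select_knob [([0.511, 0.0004, 0.0787], 0.42)]
volume_mark [([0.5259, -0.0076, 0.0741], 0.62)]
vase [([0.5052, -0.4828, 0.0047], 0.69)]
figurine [([0.5952, 0.5066, 0.0007], 0.83)]
cup [([0.6107, 0.1677, 0.0092], 0.83)]
battery_case [([0.6101, -0.0284, 0.0583], 0.68), ([0.5082, -0.0026, 0.1051], 0.42)]
remote [([0.4599, -0.1891, -0.0004], 0.74)]
side {'fx': 379.1432481190515, 'fy': 379.1432481190515, 'cx': 312.5823117035997, 'cy': 200.99764436493123, 'k1': -0.07656472854879848, 'eye': array([ 0.56910981, -0.76593255,  0.9669013 ]), 'orientation': array([ 0.34762152, -0.00687227, -0.02172745,  0.93735797])}
amp [([0.5424, -0.0095, 0.001], 0.73)]
rib [([0.4713, 0.0128, 0.0586], 0.67), ([0.4554, -0.1906, -0.0012], 0.49)]
knob_top [([0.5088, 0.001, 0.1051], 0.6)]
select_knob [([0.5092, -0.0018, 0.0745], 0.5)]
volume_mark [([0.5259, -0.0108, 0.078], 0.64)]
vase [([0.5013, -0.4772, -0.0011], 0.75)]
figurine [([0.5902, 0.5132, -0.0005], 0.73)]
cup [([0.4674, 0.0128, 0.0615], 0.36)]
battery_case [([0.6047, -0.0257, 0.0585], 0.74)]
remote [([0.456, -0.1894, -0.0012], 0.84), ([0.5419, -0.009, -0.0032], 0.3)]
```

```bash
python3 - <<'E'
import cv2
a=cv2.imread('pics/top0.png')[120:300,210:430]
cv2.imwrite('pics/c1.png',cv2.resize(a,None,fx=3.3,fy=3.3,interpolation=cv2.INTER_CUBIC))
E
```

```text
(no output)
```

View pics/c1.png

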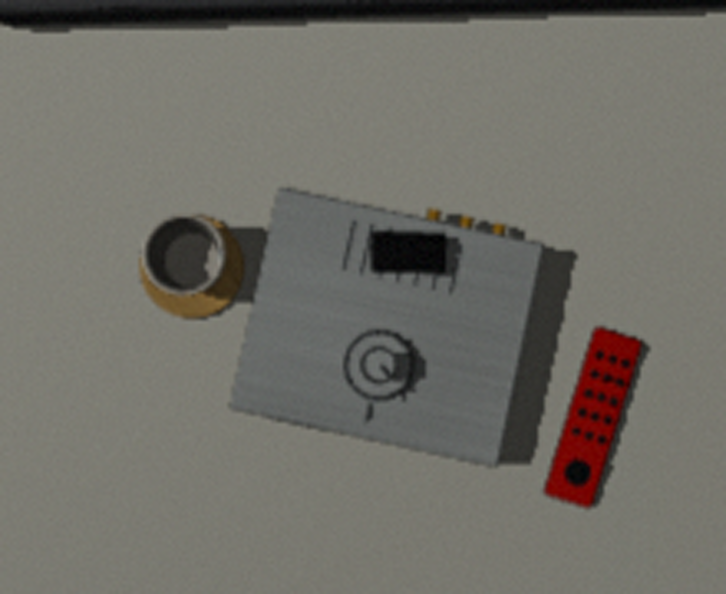

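View pics/side0.png

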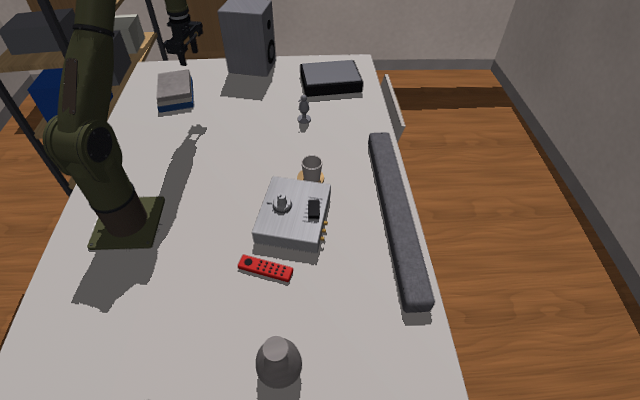

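The top view shows the control at about (378,365), the rib just below at (370,410), the pointer aimed lower right and the battery case behind. The side view agrees, with a clear corridor to the control. Next I move above it.

Call:
{"op": "jog_arm", "data": {"turn": [[0,0,0],[0,0,0],[0,0,0],[0,0,0],[0,0,0],[0,0,0],[0,0,0],[0,0,0],[0,0,0],[0,0,0],[0,0,0],[0,0,0],[0,0,0],[0,0,0],[0,0,0],[0,0,0]], "translation": [[-0.035,-0.035,0],[-0.07,-0.07,0],[-0.105,-0.106,0],[-0.14,-0.141,0],[-0.176,-0.177,0],[-0.212,-0.213,0],[-0.247,-0.248,0],[-0.282,-0.284,0],[-0.318,-0.32,0],[-0.353,-0.355,0],[-0.388,-0.39,0],[-0.424,-0.426,0.01],[-0.459,-0.462,0.02],[-0.494,-0.497,0.03],[-0.494,-0.497,0.03],[-0.494,-0.497,0.03]], "grip": [0,0,0,0,0,0,0,0,0,0,0,0,0,0,0,0]}}

```text
clock: 3.1
tool_pos: [0.51, 0.0012, 0.2277]
eef_rot: [0.126, 0.992, 0.0, -0.0]
contact_force: [0.2, 0.7, -0.6]
opening: 1.001
finger_force: 0.0
```

```bash
cat > h.py <<'E'
from plant import r,cams,models
import cv2,numpy as np
from scipy.spatial.transform import Rotation as R
np.set_printoptions(precision=4,suppress=True)
def proj(c,P):
    p=cams.camera_params(c); v=R.from_quat(p['orientation']).inv().apply(np.atleast_2d(P)-p['eye'])
    u=np.c_[v[:,0]/-v[:,2],-v[:,1]/-v[:,2]]; u=u*(1+p['k1']*(u**2).sum(1,keepdims=True))
    return u*[p['fx'],p['fy']]+[p['cx'],p['cy']]
def unproj(c,px,z):
    p=cams.camera_params(c); d=(np.array(px,float)-[p['cx'],p['cy']])/[p['fx'],p['fy']]
    u=d.copy()
    for _ in range(20): u=d/(1+p['k1']*(u@u))
    w=R.from_quat(p['orientation']).apply([u[0],-u[1],-1]); return p['eye']+w*(z-p['eye'][2])/w[2]
def st():
    s=r.get_state();e=R.from_quat(s['eef_rot']).as_matrix()
    print('t',s['clock'],'tcp',s['tool_pos'],'yaw_x',np.arctan2(e[1,0],e[0,0]),'zax',e[:,2],'q',np.array(s['q']),'F',np.array(s['contact_force']),'M',np.array(s['moment']),'op',s['opening'],'ff',s['finger_force'])
    return s,e
E
python3 - <<'E'
from h import *
s,e=st()
im=cams.snapshot('wrist');cv2.imwrite('pics/w1.png',im[:,:,::-1])
for n in ['rib','knob_top','select_knob','volume_mark']:
    print(n,[(np.round(d['position'],4).tolist(),round(d['p'],2)) for d in models.place_of('wrist',n)[:2]])
print(proj('wrist',[[.51,0,.106],[.51,0,.076]]))
E
```

```text
t 3.1 tcp [0.51   0.0012 0.2277] yaw_x 2.889278851229965 zax [-0.0003  0.0009 -1.    ] q [ 0.0775  0.5913 -0.269   1.9388  0.2479  0.6433  0.9712] F [ 0.1935  0.7225 -0.5972] M [ 0.0044  0.0132 -0.061 ] op 1.0014926169596972 ff 0.0
rib [([0.4686, 0.0115, 0.0607], 0.76)]
knob_top [([0.5086, 0.0028, 0.106], 0.69)]
select_knob [([0.5108, -0.0021, 0.0738], 0.74), ([0.468, 0.0094, 0.0614], 0.63)]
volume_mark [([0.5299, -0.0105, 0.0779], 0.81)]
[[317.6602 205.2141]
 [317.9439 194.4735]]
```

View pics/w1.png

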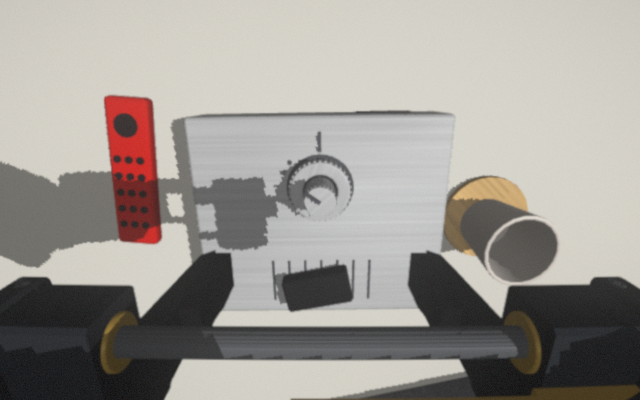

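The wrist view shows the control ring centred near (320,187), the knob top near (320,203) with the pointer going up-left, and the rib at (319,141). I'll zoom in to refine this.

```bash
python3 - <<'E'
from h import *
im=cv2.imread('pics/w1.png')
t=np.linspace(0,2*np.pi,60)
C=np.array([.510,.000])
a=cv2.resize(im[120:240,250:400],None,fx=5,fy=5,interpolation=cv2.INTER_CUBIC)
for rad,z,col in [(.013,.106,(0,0,255)),(.027,.076,(0,255,0))]:
    p=proj('wrist',np.c_[C[0]+rad*np.cos(t),C[1]+rad*np.sin(t),0*t+z])
    cv2.polylines(a,[np.int32((p-[250,120]+.5)*5)],True,col,1)
cv2.imwrite('pics/w1c.png',a)
E
```

```text
(no output)
```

View pics/w1c.png

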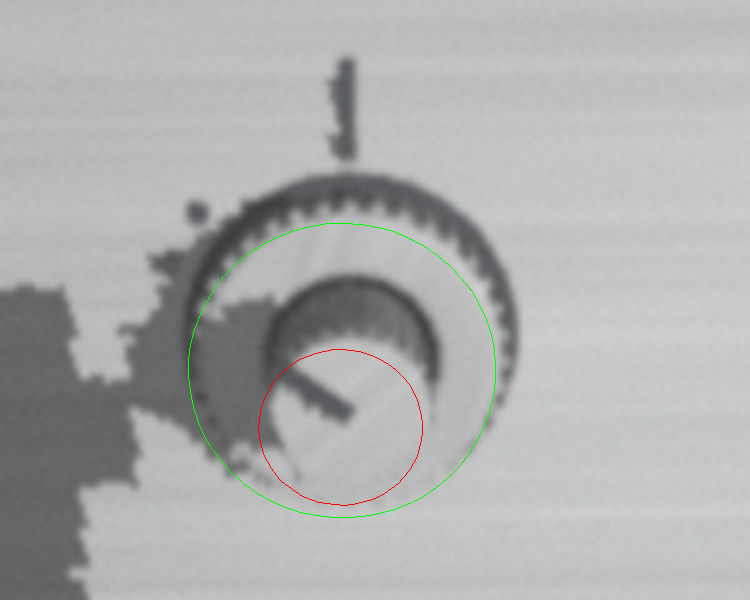

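```bash
python3 - <<'E'
from h import *
print(unproj('wrist',[250+350/5-.5,120+414/5-.5],.106),unproj('wrist',[250+351/5-.5,120+349/5-.5],.076),unproj('wrist',[250+347/5-.5,120+110/5-.5],.062))
s,e=st();print(e)
E
```

```text
[0.508 0.002 0.106] [0.5058 0.0027 0.076 ] [0.4672 0.0118 0.062 ]
t 3.35 tcp [0.5101 0.0017 0.228 ] yaw_x 2.8912092140860155 zax [ 0.0003  0.0005 -1.    ] q [ 0.0761  0.5906 -0.2687  1.9389  0.2483  0.6434  0.9716] F [-0.3767 -0.5071  0.8993] M [0.054  0.021  0.0155] op 1.001424129309666 ff 0.0
[[-0.9688  0.2478  0.0003]
 [ 0.2478  0.9688  0.0005]
 [-0.0002  0.0005 -1.    ]]
```

The knob axis is at about (0.508, 0.0015). Next I descend around it with a counter-clockwise pre-turn and don't close yet.

Call:
{"op": "jog_arm", "data": {"turn": [[0,0,-0.1],[0,0,-0.2],[0,0,-0.3],[0,0,-0.4],[0,0,-0.5],[0,0,-0.5],[0,0,-0.5],[0,0,-0.5],[0,0,-0.5],[0,0,-0.5],[0,0,-0.5],[0,0,-0.5]], "translation": [[0.002,-0.0005,0.01],[0.002,-0.0005,0.02],[0.002,-0.0005,0.035],[0.002,-0.0005,0.05],[0.002,-0.0005,0.065],[0.002,-0.0005,0.08],[0.002,-0.0005,0.095],[0.002,-0.0005,0.107],[0.002,-0.0005,0.116],[0.002,-0.0005,0.121],[0.002,-0.0005,0.121],[0.002,-0.0005,0.121]], "grip": [0,0,0,0,0,0,0,0,0,0,0,0]}}

```text
clock: 4.85
tool_pos: [0.5085, 0.0004, 0.107]
eef_rot: [-0.123, 0.992, 0.0, 0.0]
contact_force: [0.6, -0.6, -0.6]
opening: 0.999
finger_force: 0.0
```

```bash
python3 - <<'E'
from h import *
s,e=st()
a=cams.snapshot('wrist')[100:300,190:450,::-1]
cv2.imwrite('pics/w2.png',cv2.resize(a,None,fx=3,fy=3,interpolation=cv2.INTER_CUBIC))
E
```

```text
t 4.85 tcp [0.5085 0.0004 0.107 ] yaw_x -2.894495688117141 zax [ 0.0006  0.0001 -1.    ] q [ 0.0663  0.7989 -0.2591  2.0315  0.5261  0.3743  1.2059] F [ 0.5584 -0.5982 -0.5514] M [ 0.0241 -0.0161 -0.0398] op 0.9993910394066544 ff 0.0
```

View pics/w2.png

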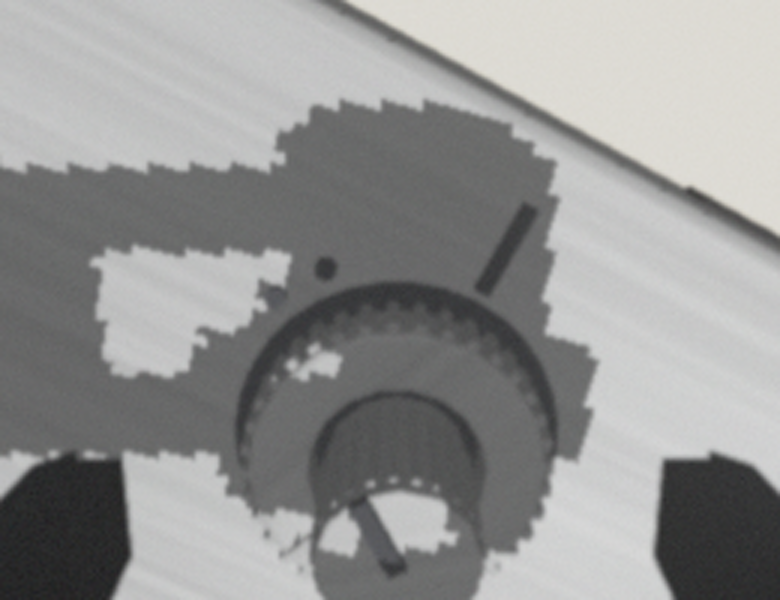

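The close view shows the knob centred at x≈396 between the fingers (inner edges 128 and 660). Its pointer starts at (395,570), and the rib is at (507,248). Next I check the offset along tool x and close.

```bash
python3 - <<'E'
from h import *
print(unproj('wrist',[190+395/3-.5,100+566/3-.5],.106), unproj('wrist',[190+397/3-.5,100+477/3-.5],.076))
E
```

```text
[0.5077 0.0012 0.106 ] [0.5085 0.0018 0.076 ]
```

Call:
{"op": "jog_arm", "data": {"turn": [[0,0,0],[0,0,0],[0,0,0],[0,0,0],[0,0,0],[0,0,0],[0,0,0],[0,0,0],[0,0,0],[0,0,0]], "translation": [[0,0,0],[0,0,0],[0,0,0],[0,0,0],[0,0,0],[0,0,0],[0,0,0],[0,0,0],[0,0,0],[0,0,0]], "grip": [0.3,0.5,0.6,0.65,0.7,0.75,0.8,0.9,0.9,0.9], "force": 30}}

```text
clock: 6.15
tool_pos: [0.5081, 0.001, 0.1067]
eef_rot: [-0.124, 0.992, 0.0, 0.0]
contact_force: [-1.9, 2.8, 1.1]
opening: 0.285
finger_force: 30.0
```

```bash
python3 -c "
from h import *
st()"
```

```text
t 6.15 tcp [0.5081 0.001  0.1067] yaw_x -2.893810349270249 zax [-0.0001  0.0007 -1.    ] q [ 0.0659  0.7994 -0.2598  2.032   0.5259  0.374   1.2059] F [-1.8848  2.8103  1.1232] M [ 0.6498  0.2204 -0.042 ] op 0.2846305072326527 ff 29.99431287869811
```

Gripped, opening 25 mm. Now I press in steps.

Call:
{"op": "jog_arm", "data": {"turn": [[0,0,0],[0,0,0],[0,0,0],[0,0,0],[0,0,0]], "translation": [[0,0,0.0005],[0,0,0.001],[0,0,0.0015],[0,0,0.002],[0,0,0.002]], "grip": [0.9,0.9,0.9,0.9,0.9]}}

```text
clock: 6.78
tool_pos: [0.5082, 0.0009, 0.1051]
eef_rot: [-0.124, 0.992, 0.0, 0.0]
contact_force: [-3.1, 2.9, 7.1]
opening: 0.283
finger_force: 30.0
```

Call:
{"op": "jog_arm", "data": {"turn": [[0,0,0],[0,0,0],[0,0,0],[0,0,0],[0,0,0],[0,0,0]], "translation": [[0,0,0.0005],[0,0,0.001],[0,0,0.0015],[0,0,0.002],[0,0,0.0025],[0,0,0.0025]], "grip": [0.9,0.9,0.9,0.9,0.9,0.9]}}

```text
clock: 7.52
tool_pos: [0.5082, 0.0009, 0.103]
eef_rot: [-0.124, 0.992, 0.0, 0.0]
contact_force: [-4.1, 3.1, 12.7]
opening: 0.287
finger_force: 30.0
```

Call:
{"op": "jog_arm", "data": {"turn": [[0,0,0],[0,0,0],[0,0,0.03],[0,0,0.06],[0,0,0.09],[0,0,0.12],[0,0,0.15],[0,0,0.15]], "translation": [[0,0,0.0005],[0,0,0.0005],[0,0,0.0005],[0,0,0.0005],[0,0,0.0005],[0,0,0.0005],[0,0,0.0005],[0,0,0.0005]], "grip": [0.9,0.9,0.9,0.9,0.9,0.9,0.9,0.9]}}

```text
clock: 8.52
tool_pos: [0.5082, 0.001, 0.1026]
eef_rot: [-0.049, 0.999, 0.0, 0.0]
contact_force: [-4.4, 3.6, 12.6]
opening: 0.284
finger_force: 30.0
```

```bash
python3 - <<'E'
from h import *
# pointer angle from w1 crop (camera pose then unavailable): use top picture geometry via w1c affine: rib up, scale ~equal
c=np.array([350,413.]);t=np.array([280,362.]);rib=np.array([347,110.])
# reconstruct with local affine of red circle drawn (162 wide x 156 high)
d=(t-c)*[156/162,1];print('pointer cc from rib',np.arctan2(-d[0],-d[1]),'minus rib dir',0.03)
st()
E
```

```text
pointer cc from rib 0.9230887753679156 minus rib dir 0.03
t 8.525 tcp [0.5082 0.001  0.1026] yaw_x -3.044011531508001 zax [ 0.0006  0.0003 -1.    ] q [ 0.0399  0.804  -0.2175  2.0354  0.4711  0.349   1.1098] F [-4.4046  3.6152 12.5535] M [0.8117 0.7681 0.0076] op 0.28434628995419164 ff 29.996564257889986
```

Call:
{"op": "jog_arm", "data": {"turn": [[0,0,0.03],[0,0,0.06],[0,0,0.09],[0,0,0.12],[0,0,0.15],[0,0,0.15]], "translation": [[0,0,0.0003],[0,0,0.0003],[0,0,0.0003],[0,0,0.0003],[0,0,0.0003],[0,0,0.0003]], "grip": [0.9,0.9,0.9,0.9,0.9,0.9]}}

```text
clock: 9.28
tool_pos: [0.5082, 0.001, 0.1024]
eef_rot: [0.026, 1.0, 0.0, 0.0]
contact_force: [-3.4, 4.8, 13.9]
opening: 0.286
finger_force: 30.0
```

```bash
python3 - <<'E'
from h import *
st()
E
```

```text
t 9.275 tcp [0.5082 0.001  0.1024] yaw_x 3.0891940181748074 zax [ 0.0006  0.0003 -1.    ] q [ 0.0197  0.8025 -0.1843  2.0365  0.4099  0.3365  1.0202] F [-3.3726  4.8261 13.9053] M [ 0.7901  0.8136 -0.0652] op 0.28551264668505555 ff 29.996197186410427
```

Call:
{"op": "jog_arm", "data": {"turn": [[0,0,0.03],[0,0,0.06],[0,0,0.09],[0,0,0.12],[0,0,0.15],[0,0,0.18],[0,0,0.21],[0,0,0.24],[0,0,0.27],[0,0,0.27]], "translation": [[0,0,0],[0,0,0],[0,0,0],[0,0,0],[0,0,0],[0,0,0],[0,0,0],[0,0,0],[0,0,0],[0,0,0]], "grip": [0.9,0.9,0.9,0.9,0.9,0.9,0.9,0.9,0.9,0.9]}}

```text
clock: 10.52
tool_pos: [0.5082, 0.001, 0.1024]
eef_rot: [0.16, 0.987, 0.0, 0.0]
contact_force: [-3.1, 4.4, 14.7]
opening: 0.287
finger_force: 30.0
```

```bash
python3 - <<'E'
from h import *
st()
a=cams.snapshot('wrist')[100:340,170:470,::-1]
cv2.imwrite('pics/w3.png',cv2.resize(a,None,fx=2.5,fy=2.5,interpolation=cv2.INTER_CUBIC))
E
```

```text
t 10.525 tcp [0.5082 0.001  0.1024] yaw_x 2.8192732976396084 zax [ 0.0004  0.0003 -1.    ] q [-0.0145  0.8005 -0.1282  2.0381  0.2955  0.3196  0.8632] F [-3.0844  4.4164 14.6925] M [0.8485 0.7652 0.0163] op 0.28689516534973203 ff 29.99535296112299
```

View pics/w3.png

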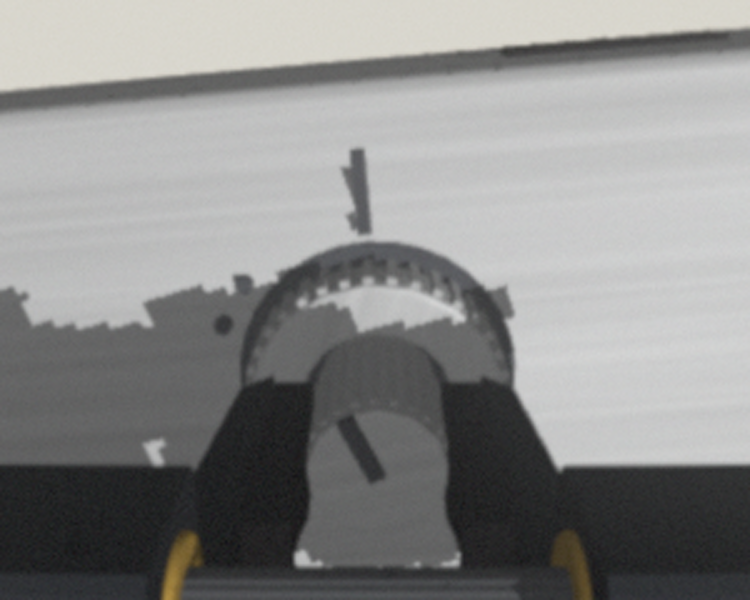

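The picture shows the pads holding the knob and the pointer, from (375,475) to (345,420), turning with them toward the rib at (360,190). The turn is now about 0.82. I'm past the lock, so I ease the press.

Call:
{"op": "jog_arm", "data": {"turn": [[0,0,0.03],[0,0,0.03],[0,0,0.03],[0,0,0.03],[0,0,0.03]], "translation": [[0,0,0],[0,0,-0.0005],[0,0,-0.001],[0,0,-0.0013],[0,0,-0.0013]], "grip": [0.9,0.9,0.9,0.9,0.9]}}

```text
clock: 11.2
tool_pos: [0.5082, 0.001, 0.1035]
eef_rot: [0.175, 0.985, 0.0, 0.0]
contact_force: [-2.6, 3.1, 11.6]
opening: 0.285
finger_force: 30.0
```

Call:
{"op": "jog_arm", "data": {"turn": [[0,0,0],[0,0,0],[0,0,0],[0,0,0]], "translation": [[0,0,-0.0003],[0,0,-0.0006],[0,0,-0.0006],[0,0,-0.0006]], "grip": [0.9,0.9,0.9,0.9]}}

```text
clock: 11.7
tool_pos: [0.5082, 0.001, 0.1039]
eef_rot: [0.175, 0.985, 0.0, 0.0]
contact_force: [-3.1, 4.1, 9.3]
opening: 0.285
finger_force: 30.0
```

Call:
{"op": "jog_arm", "data": {"turn": [[0,0,0],[0,0,0],[0,0,0]], "translation": [[0,0,-0.0003],[0,0,-0.0005],[0,0,-0.0005]], "grip": [0.9,0.9,0.9]}}

```text
clock: 12.08
tool_pos: [0.5082, 0.001, 0.104]
eef_rot: [0.175, 0.985, 0.0, -0.0]
contact_force: [-2.1, 4.9, 6.2]
opening: 0.289
finger_force: 30.0
```

Held by the plate at z≈0.104. I ease a little more and start feeling for the notch.

Call:
{"op": "jog_arm", "data": {"turn": [[0,0,0],[0,0,0.01],[0,0,0.02],[0,0,0.03],[0,0,0.04],[0,0,0.05],[0,0,0.05]], "translation": [[0,0,-0.0003],[0,0,-0.0006],[0,0,-0.0006],[0,0,-0.0006],[0,0,-0.0006],[0,0,-0.0006],[0,0,-0.0006]], "grip": [0.9,0.9,0.9,0.9,0.9,0.9,0.9]}}

```text
clock: 12.95
tool_pos: [0.5082, 0.001, 0.1042]
eef_rot: [0.2, 0.98, 0.0, -0.0]
contact_force: [-1.5, 5.3, 1.9]
opening: 0.285
finger_force: 30.0
```

```bash
python3 - <<'E'
from h import *
st()
E
```

```text
t 12.95 tcp [0.5082 0.001  0.1042] yaw_x 2.7393099891748114 zax [-0.0001  0.0006 -1.    ] q [-0.0225  0.7969 -0.1145  2.0372  0.2599  0.3209  0.8186] F [-1.5156  5.2676  1.9459] M [1.1303 0.3095 0.1226] op 0.28474032202356003 ff 30.01976707018912
```

Call:
{"op": "jog_arm", "data": {"turn": [[0,0,0.01],[0,0,0.02],[0,0,0.03],[0,0,0.04],[0,0,0.05],[0,0,0.05]], "translation": [[0,0,0],[0,0,0],[0,0,0],[0,0,0],[0,0,0],[0,0,0]], "grip": [0.9,0.9,0.9,0.9,0.9,0.9]}}

```text
clock: 13.7
tool_pos: [0.5082, 0.0009, 0.1042]
eef_rot: [0.224, 0.975, 0.0, -0.0]
contact_force: [-2.1, 5.8, 1.9]
opening: 0.284
finger_force: 30.0
```

Call:
{"op": "jog_arm", "data": {"turn": [[0,0,0.01],[0,0,0.02],[0,0,0.03],[0,0,0.04],[0,0,0.05],[0,0,0.05]], "translation": [[0,0,0],[0,0,0],[0,0,0],[0,0,0],[0,0,0],[0,0,0]], "grip": [0.9,0.9,0.9,0.9,0.9,0.9]}}

```text
clock: 14.45
tool_pos: [0.5082, 0.0009, 0.1042]
eef_rot: [0.249, 0.969, 0.0, -0.0]
contact_force: [-1.4, 5.3, 2.3]
opening: 0.287
finger_force: 30.0
```

Call:
{"op": "jog_arm", "data": {"turn": [[0,0,0.01],[0,0,0.02],[0,0,0.03],[0,0,0.04],[0,0,0.05],[0,0,0.05]], "translation": [[0,0,0],[0,0,0],[0,0,0],[0,0,0],[0,0,0],[0,0,0]], "grip": [0.9,0.9,0.9,0.9,0.9,0.9]}}

```text
clock: 15.2
tool_pos: [0.5082, 0.0009, 0.1042]
eef_rot: [0.273, 0.962, 0.0, -0.0]
contact_force: [-2.1, 4.3, 2.9]
opening: 0.284
finger_force: 30.0
```

Call:
{"op": "jog_arm", "data": {"turn": [[0,0,0.01],[0,0,0.02],[0,0,0.03],[0,0,0.04],[0,0,0.05],[0,0,0.05]], "translation": [[0,0,0],[0,0,0],[0,0,0],[0,0,0],[0,0,0],[0,0,0]], "grip": [0.9,0.9,0.9,0.9,0.9,0.9]}}

```text
clock: 15.95
tool_pos: [0.5082, 0.0009, 0.1043]
eef_rot: [0.297, 0.955, 0.0, -0.0]
contact_force: [-1.6, 5.6, 1.8]
opening: 0.287
finger_force: 30.0
```

```bash
python3 - <<'E'
from h import *
st()
E
```

```text
t 15.95 tcp [0.5082 0.0009 0.1043] yaw_x 2.5392009497811294 zax [-0.0003  0.0005 -1.    ] q [-0.0467  0.7964 -0.0749  2.0384  0.1729  0.3128  0.7047] F [-1.5798  5.6229  1.7803] M [1.0531 0.38   0.0933] op 0.2866338764444391 ff 30.00748193822801
```

Call:
{"op": "jog_arm", "data": {"turn": [[0,0,0.01],[0,0,0.02],[0,0,0.03],[0,0,0.04],[0,0,0.05],[0,0,0.05]], "translation": [[0,0,0],[0,0,0],[0,0,0],[0,0,0],[0,0,0],[0,0,0]], "grip": [0.9,0.9,0.9,0.9,0.9,0.9]}}

```text
clock: 16.7
tool_pos: [0.5082, 0.001, 0.1044]
eef_rot: [0.32, 0.947, 0.0, -0.0]
contact_force: [-1.4, 4.9, 3.4]
opening: 0.286
finger_force: 30.0
```

Call:
{"op": "jog_arm", "data": {"turn": [[0,0,0.01],[0,0,0.02],[0,0,0.03],[0,0,0.04],[0,0,0.04]], "translation": [[0,0,0],[0,0,0],[0,0,0],[0,0,0],[0,0,0]], "grip": [0.9,0.9,0.9,0.9,0.9]}}

```text
clock: 17.32
tool_pos: [0.5082, 0.001, 0.1045]
eef_rot: [0.339, 0.941, 0.0, -0.0]
contact_force: [-2.6, 5.5, 4.5]
opening: 0.285
finger_force: 30.0
```

```bash
python3 - <<'E'
from h import *
st()
E
```

```text
t 17.325 tcp [0.5082 0.001  0.1045] yaw_x 2.4491667039400626 zax [-0.0002  0.0006 -1.    ] q [-0.0573  0.7961 -0.0576  2.0389  0.1332  0.3102  0.6539] F [-2.5655  5.5408  4.5443] M [1.0603 0.3962 0.0666] op 0.28544540630137 ff 30.003212532028556
```

Force and height are rising, so it may be entering the notch. I ease up to test.

Call:
{"op": "jog_arm", "data": {"turn": [[0,0,0.01],[0,0,0.01],[0,0,0.01]], "translation": [[0,0,-0.0002],[0,0,-0.0004],[0,0,-0.0004]], "grip": [0.9,0.9,0.9]}}

```text
clock: 17.7
tool_pos: [0.5082, 0.001, 0.1048]
eef_rot: [0.344, 0.939, 0.0, -0.0]
contact_force: [-2.0, 5.7, 3.0]
opening: 0.289
finger_force: 30.0
```

```bash
python3 - <<'E'
from h import *
st()
E
```

```text
t 17.7 tcp [0.5082 0.001  0.1048] yaw_x 2.4393082158178245 zax [-0.0002  0.0006 -1.    ] q [-0.0583  0.7955 -0.0559  2.0388  0.1288  0.3107  0.6484] F [-1.9585  5.6622  3.0393] M [1.1292 0.3464 0.048 ] op 0.2886824847287166 ff 30.005682231858373
```

Call:
{"op": "jog_arm", "data": {"turn": [[0,0,0.01],[0,0,0.02],[0,0,0.02],[0,0,0.02]], "translation": [[0,0,0],[0,0,0],[0,0,0],[0,0,0]], "grip": [0.9,0.9,0.9,0.9]}}

```text
clock: 18.2
tool_pos: [0.5082, 0.001, 0.1051]
eef_rot: [0.353, 0.935, 0.0, -0.0]
contact_force: [-2.5, 5.3, 6.7]
opening: 0.282
finger_force: 30.0
```

```bash
python3 - <<'E'
from h import *
st()
a=cams.snapshot('wrist')[100:340,170:470,::-1]
cv2.imwrite('pics/w4.png',cv2.resize(a,None,fx=2.5,fy=2.5,interpolation=cv2.INTER_CUBIC))
E
```

```text
t 18.2 tcp [0.5082 0.001  0.1051] yaw_x 2.419050912801005 zax [-0.0001  0.0006 -1.    ] q [-0.0607  0.7949 -0.0521  2.0389  0.1198  0.3106  0.637 ] F [-2.4939  5.3193  6.7246] M [ 1.0321  0.5419 -0.0242] op 0.28229214881117953 ff 29.994567520916462
```

View pics/w4.png

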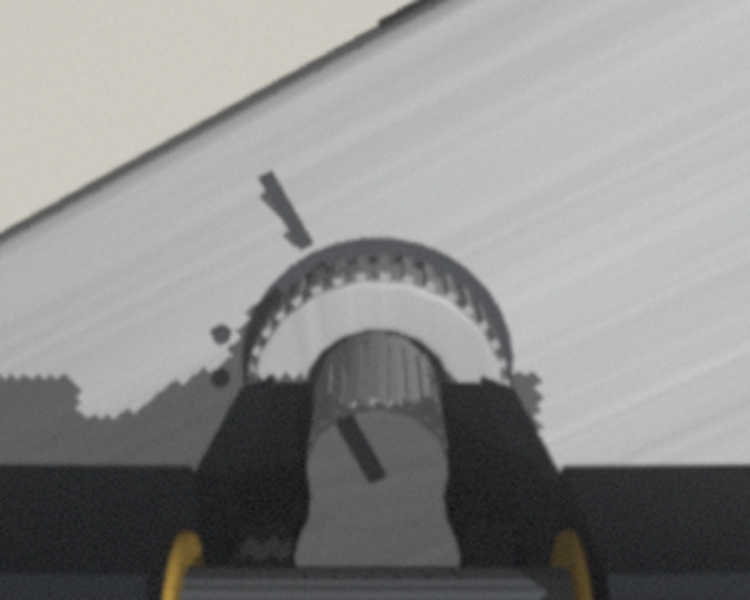

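The pointer, from (378,478) to (345,420), now lies parallel to the rib at (285,210). The knob has risen about 1 mm and the torque is gone, so this is the notch. I let it rise.

Call:
{"op": "jog_arm", "data": {"turn": [[0,0,0],[0,0,0],[0,0,0],[0,0,0]], "translation": [[0,0,-0.0003],[0,0,-0.0006],[0,0,-0.0008],[0,0,-0.0008]], "grip": [0.9,0.9,0.9,0.9]}}

```text
clock: 18.75
tool_pos: [0.5082, 0.001, 0.1058]
eef_rot: [0.354, 0.935, 0.0, -0.0]
contact_force: [-1.4, 5.2, 4.7]
opening: 0.287
finger_force: 30.0
```

```bash
python3 - <<'E'
from h import *
st()
E
```

```text
t 18.75 tcp [0.5082 0.001  0.1058] yaw_x 2.418941821067243 zax [-0.0003  0.0006 -1.    ] q [-0.0604  0.7937 -0.0524  2.0386  0.1196  0.3123  0.6371] F [-1.4486  5.1512  4.7446] M [ 1.0499  0.4427 -0.0746] op 0.2874000491721889 ff 29.994581434875727
```

Call:
{"op": "jog_arm", "data": {"turn": [[0,0,0],[0,0,0],[0,0,0],[0,0,0]], "translation": [[0,0,-0.0003],[0,0,-0.0006],[0,0,-0.0008],[0,0,-0.0008]], "grip": [0.9,0.9,0.9,0.9]}}

```text
clock: 19.25
tool_pos: [0.5082, 0.001, 0.1064]
eef_rot: [0.353, 0.935, 0.0, -0.0]
contact_force: [-1.7, 6.0, 3.3]
opening: 0.278
finger_force: 30.0
```

```bash
python3 - <<'E'
from h import *
st()
E
```

```text
t 19.25 tcp [0.5082 0.001  0.1064] yaw_x 2.4189808987224137 zax [-0.0003  0.0007 -1.    ] q [-0.0603  0.7925 -0.0527  2.0382  0.1194  0.3139  0.6373] F [-1.749   5.9587  3.2727] M [ 1.0692  0.384  -0.054 ] op 0.27807905894648444 ff 29.99452695250511
```

Nearly fully up. I release gently: first lower the grip force, then open.

Call:
{"op": "jog_arm", "data": {"turn": [[0,0,0],[0,0,0],[0,0,0],[0,0,0]], "translation": [[0,0,-0.0003],[0,0,-0.0004],[0,0,-0.0004],[0,0,-0.0004]], "grip": [0.9,0.9,0.9,0.9], "force": 6}}

```text
clock: 19.75
tool_pos: [0.5085, 0.0007, 0.1065]
eef_rot: [0.354, 0.935, 0.0, 0.0]
contact_force: [0.1, 5.3, -3.6]
opening: 0.292
finger_force: 6.0
```

Call:
{"op": "jog_arm", "data": {"turn": [[0,0,0],[0,0,0],[0,0,0],[0,0,0],[0,0,0],[0,0,0],[0,0,0],[0,0,0]], "translation": [[0,0,0],[0,0,0],[0,0,0],[0,0,0],[0,0,0],[0,0,0],[0,0,0],[0,0,0]], "grip": [0.65,0.6,0.55,0.5,0.4,0.3,0.3,0.3]}}

```text
clock: 20.75
tool_pos: [0.5082, 0.0005, 0.1068]
eef_rot: [0.354, 0.935, 0.0, -0.0]
contact_force: [0.9, 0.4, -0.2]
opening: 0.699
finger_force: 0.0
```

Call:
{"op": "jog_arm", "data": {"turn": [[0,0,0],[0,0,0],[0,0,0],[0,0,0],[0,0,0],[0,0,0],[0,0,0],[0,0,0]], "translation": [[0,0,-0.01],[0,0,-0.025],[0,0,-0.045],[0,0,-0.065],[0,0,-0.085],[0,0,-0.1],[0,0,-0.1],[0,0,-0.1]], "grip": [0.2,0.2,0.2,0.2,0.2,0.2,0.2,0.2]}}

```text
clock: 21.75
tool_pos: [0.508, 0.0004, 0.2069]
eef_rot: [0.354, 0.935, 0.0, -0.0]
contact_force: [0.7, -0.8, 0.5]
opening: 0.802
finger_force: 0.0
```

```bash
python3 - <<'E'
from h import *
st()
im=cams.snapshot('wrist')
for n in ['rib','knob_top','select_knob','volume_mark']:
    print(n,[(np.round(d['position'],4).tolist(),round(d['p'],2)) for d in models.place_of('wrist',n)[:1]])
a=im[80:300,180:460,::-1]
cv2.imwrite('pics/w5.png',cv2.resize(a,None,fx=2.7,fy=2.7,interpolation=cv2.INTER_CUBIC))
E
```

```text
t 21.75 tcp [0.508  0.0004 0.2069] yaw_x 2.418812740815722 zax [-0.      0.0001 -1.    ] q [-0.0375  0.614  -0.0859  1.9712  0.0931  0.5601  0.6612] F [ 0.7276 -0.8106  0.5362] M [-0.0416 -0.0336 -0.0126] op 0.8023238351703669 ff 0.0
rib [([0.4698, 0.0105, 0.0599], 0.7)]
knob_top [([0.5099, 0.0011, 0.1069], 0.87)]
select_knob [([0.5116, -0.0003, 0.0753], 0.98)]
volume_mark [([0.53, -0.0109, 0.0762], 0.74)]
```

View pics/w5.png

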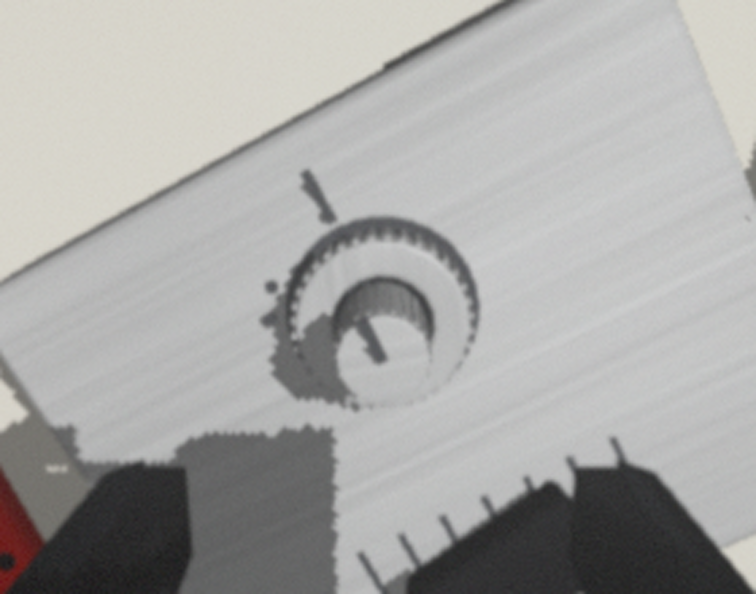

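The pointer, from (382,358) to (365,320), runs along the rib at (318,195). The knob is back at its original height and the volume mark is unchanged within the networks' few mm, so I hand in.

```bash
python3 -c "
from plant import r
print(r.finish_job())"
```

```text
the job is handed in; nothing more can be done
None
```

I turned the select knob to the input notch by the rib, where it sprang back up. The gripper is clear, the volume mark shows no measurable movement, and the job is handed in at about 22 s; the hand-in returned no verdict.

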